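# Load the tin carousel at the finishing bench

### The job

Turn the round tin carousel the shorter way round until its one empty place lines up with the fixed pointer on its base. Then set the loose steel tin upright on the round pad of that empty place, lowering it gently without dropping or tipping it, and let go with the carousel still lined up. Leave everything else on the bench where it is.

Things in the scene. Friction and masses are not known exactly. Their poses are not given: they have to be found in the camera images.
- carousel (a joint): Angle of the endless carousel (no stops), an aluminium disc of 296 mm diameter, top face 28 mm above the bench. In rad, growing counter-clockwise seen from above; 0 and every multiple of 2 pi put the empty place exactly at the pointer. Starts between 0.7 and 5.58. Light friction (0.12 N m): it stays where it is left.
- carousel_base: Fixed dark steel base under the disc; origin on the turning axis at bench height. The disc has five places 72 degrees apart at 110 mm radius: four carry a steel tin that cannot be removed (56 mm diameter, top 111 mm above the bench), one is empty. Low radial fences (top 50 mm above the bench, 63 to 143 mm from the axis) stand midway between places.
- grip (a point): Point to grip the carousel's central black bar knob: on the turning axis, 104 mm above the bench. The bar is 58 mm long, 16 mm thick and reaches from 76 to 122 mm above the bench; below it is a stem of 22 mm diameter. The long direction of the bar lies along the line from the axis to the empty place.
- bay (a point): Top centre of the black rubber pad (74 mm diameter) of the empty place, 31 mm above the bench; it turns with the carousel, 110 mm from the axis. Its x axis points from the pad to the turning axis, z up.
- pointer (a point): Tip of the fixed dark steel arrow (80 mm long, 57 mm wide) on the carousel's base, 155 mm from the turning axis and 39 mm above the bench, just outside the disc's rim; the arrow and its bracket reach out to 235 mm from the axis. Its x axis points from the tip to the turning axis, z up. Bench-fixed; its direction differs between starts.
- tin: The loose tin to be loaded: plain steel, closed, 56 mm diameter, 80 mm tall, 0.2 to 0.4 kg, standing upright on the bench; origin at the centre of its underside, z up. Same shape as the tins on the carousel.
- tape: Bystander: roll of paper tape lying flat, 104 mm diameter, 48 mm tall; origin at the centre of its underside.
- cup: Bystander: white open plastic cup, 72 mm rim diameter, 85 mm tall; origin at the centre of its underside.
- can_a: Bystander: tall spray can, 66 mm diameter, 195 mm tall; origin at the centre of its underside.
- can_b: Bystander: second tall spray can of the same size; origin at the centre of its underside.
- sign: Bystander: wooden sign board lying flat, 300 x 85 x 18 mm; origin at the centre of its underside, x along its length.
- brush: Bystander: flat paint brush lying on the bench; its own x axis runs along it, from handle to bristles.
Not all that is in view belongs to the job. What is shaped like the tin but green, orange or turquoise is not meant.

How it is judged:
By the outcome, as a careful person would: the job done as asked, in the order asked, and still so for the second after the job is handed in, with the robot touching nothing.
It also fails if it takes over 72 s, if anything falls off the work surface, if the arm or the gripper's body presses on something with over 40 N, if the wrist force passes 120 N, or if a joint passes its speed limit or range.

### The arm

A 6-joint arm with a two-finger parallel gripper is mounted at the origin on the work surface. World frame = base frame: x ahead of the robot, y to its left, z up, the work surface at z = 0. Lengths are in mm, angles in rad, forces in N, time in s.
With the tool pointing down it reaches from about 275 to 750 mm from the base axis. Payload 10.2 kg.
Tool frame: the origin (TCP) lies midway between the tips of the shut fingers; the grasp point (between the pads) lies 19 mm behind it; z points along the fingers, y is the line along which they close (so a half turn about z gives the same grasp; the last joint's range is limited). The gripper opens to 85 mm and grips with 20 to 120 N. Pads are 22 mm wide; open, the fingers measure 114 mm over their backs; the gripper's body (76 mm by 85 mm) begins 54 mm behind the grasp point. The pads swing forward as they close: fully open they stand 13 mm farther back than shut.
Start: joints at [-1.478, 0.313, 1.498, -0, 1.331, -0.223], TCP at [163.04, -499.048, 231.294] pointing down, gripper open.
Joint ranges: [-2.94, 2.94], [-0.97, 2.17], [0.19, 2.56], [-1.23, 4.37], [0.02, 3.11], [-2.88, 2.88]. Speed limits (rad/s): [2.39, 2.39, 3.01, 3.14, 3.14, 3.14].

### API

Orientations are given as a unit quaternion [w, x, y, z].
In Python, from rig import ctrl gives the robot as it stands.
- The arm moves only by the tool send_rows, never from a script. Its argument "targets" is a list of rows, each a list of 7 numbers: the closure, from -1 (fully open) to 1 (shut), so that 0 is half open, then the shift along the tool's x, y, z in m, then the turn, a rotation vector about the tool's x, y, z in rad. In form: [[claw, dx, dy, dz, ax, ay, az], ...]. A call has exactly 10 rows; each row shifts and turns the commanded pose from where the row before left it, along the tool's axes as they then stand; what a row does not reach is not made up. A row lasts 1/8 s, in which the tool goes at most 62.5 mm and 10.7 degrees, less where a joint would pass 70% of its speed; a pose out of reach is approached as far as the arm can. A call with a gripper value outside its range is refused whole. The fingers move at their own pace and stop on an object; "squeeze" is the grip in N (left out, the last holds). Time passes only in rows, so rows that do not move let the fingers close, or fill a call up. It gives the time, the measured TCP pose, the force, the opening and the grip force at its end, in the units of the state.
- ctrl.sense(): the state, without advancing time (a new reading comes with each control period).
- ctrl.capture(name): name is "scene" or "top" or "wrist"; returns a dict with "img" (400x640x3 uint8, red, green, blue), "camera_matrix" (3x3 intrinsics, pixels), "k1" (the pictures are not rectified: a ray, as slopes to the right and down, at radius r is drawn at 1 + k1 r^2 times it, then the intrinsics apply), "R" (3x3) and "t" (3): a world point X has camera coordinates R X + t. Camera axes: x right, y down, z forward; pixel columns grow to the right and rows downward; lengths in mm; the calibration is good to about 2 mm. A picture is of the moment at which its call begins. There is no depth.
- ctrl.finish_job(): hands the job in; it is judged then, once.
Trained networks look in a picture, given as the dict that the camera call returned (one of the last four; its "shot" number tells which), for a name from the list of things; names that differ only in an ending like _2 or _b are one class to them, and where a whole thing is asked for, a point or a joint stands for the part that bears it (a point fixed in the world has none). Each returns a list of dicts, best first, with "score" (0 to 1); they miss things now and then, are a little off and sometimes report something else, mostly with a low value. They report only what shows in the picture. A call takes as long as a camera call. They do not tell look-alikes from the thing itself.
- ctrl.boxes_of(query, picture): "extent" ([left, top, width, height] in pixels, round what is visible of it).
- ctrl.landmark_of(query, picture): "point" ([column, row] in pixels: a listed point, or the origin of a listed thing).
The state is a dict: "time_s": time; "joints": joint angles; "dq": joint speeds; "tau": joint torques, N m; "eef_pos": TCP position; "ee_rot": TCP orientation; "force": force on the tool from outside, world axes, zero at the start; "wrist_torque": the same for the moment, N m; "grip_width": opening from 0.0 (shut) to 1.0 (fully open); "grip_force": force on a finger pad.
Only numpy, scipy, OpenCV 4.12 (cv2) and the standard library are available. Lean on these libraries where they do the work, as an engineer would, in place of code of your own. Each camera call takes 0.05 s, during which the arm holds its last target. There are 200 camera calls.

## Working session

There is one attempt and no reset: what is moved stays moved. The work goes in short steps, Python scripts to look and compute and a tool call to move; the robot and the scene stay as the last step left them, time stands still between calls to the robot, and variables do not carry over. Pictures are saved under pics/ and viewed, at most 13 in all, crops included, and the job is handed in when it is done.

Besides the shell and the picture viewer there is one more tool, called after ">>>" as name(argument=value, ...), one argument or row to a line, values as JSON. send_rows: Moves the arm, as the interface text tells. Its arguments: {"type":"object","properties":{"targets":{"type":"array"},"squeeze":{"type":"number"}},"required":["targets"]}

```bash
mkdir -p pics
cat > h.py <<'E'
import numpy as np, cv2
from rig import ctrl
def ray(p,px):
    K=np.array(p["camera_matrix"],float);k=p["k1"]
    u=np.array([(px[0]-K[0,2])/K[0,0],(px[1]-K[1,2])/K[1,1]]);r=u.copy()
    for _ in range(20): r=u/(1+k*(r@r))
    R=np.array(p["R"]);t=np.array(p["t"]).ravel()
    return -R.T@t, R.T@np.array([r[0],r[1],1.])
def atz(p,px,z):
    c,d=ray(p,px); return c+d*(z-c[2])/d[2]
def proj(p,X):
    c=np.array(p["R"])@np.array(X,float)+np.array(p["t"]).ravel(); r=c[:2]/c[2]; r=r*(1+p["k1"]*(r@r)); K=np.array(p["camera_matrix"]); return r*[K[0,0],K[1,1]]+K[:2,2]
def save(p,n): cv2.imwrite(f"pics/{n}.png",cv2.cvtColor(p["img"],cv2.COLOR_RGB2BGR))
def pt(q,p,z,n=3):
    for o in ctrl.landmark_of(q,p)[:n]: print(q,round(o["score"],2),np.round(o["point"],1),np.round(atz(p,o["point"],z),1))
E
python3 - <<'E'
from h import *
for c in("scene","top"):
    p=ctrl.capture(c);save(p,c+"0");print(c,ray(p,(320,200))[0].round())
    for q,z in(("carousel_base",0),("grip",104),("bay",31),("pointer",39),("tin",0),("tape",0),("cup",0),("can_a",0),("sign",0),("brush",0)): pt(q,p,z,6 if q=="tin" else 2)
print(ctrl.sense())
E
```

```text
scene [1192. 1099.  909.]
carousel_base 0.73 [315.9 238.2] [560.2  62.3  -0. ]
grip 0.67 [315.7 212.9] [571.   75.9 104. ]
bay 0.69 [281.6 228.3] [646.4   4.5  31. ]
pointer 0.85 [366.6 237.5] [456.5 176.7  39. ]
tin 0.85 [293.8 162.2] [ 386.4 -398.1    0. ]
tin 0.68 [367.  237.7] [423.1 136.8   0. ]
tin 0.67 [335.2 170.2] [ 280.6 -267.8    0. ]
tin 0.62 [335.  182.7] [ 331. -190.    0.]
tin 0.59 [307.3 174.7] [ 389.3 -288.5    0. ]
tape 0.86 [257.8 165.3] [ 517.9 -442.1    0. ]
cup 0.64 [275.4 195.3] [ 556.5 -217.1    0. ]
can_a 0.7 [224.6 229.3] [ 783.5 -115.5    0. ]
sign 0.97 [417.8 322.3] [517.5 487.3   0. ]
brush 0.61 [460.6 280. ] [310.5 425.4   0. ]
brush 0.53 [225.  232.3] [ 788.4 -100.2    0. ]
top [ 378.   38. 1120.]
carousel_base 0.76 [303.4 194.2] [567.  73.   0.]
carousel_base 0.53 [163.  208.9] [533.3 487.9   0. ]
grip 0.59 [302.1 186.3] [571.1  72.8 104. ]
grip 0.43 [472.4 208.7] [ 498.8 -384.5  104. ]
bay 0.81 [325.1 164. ] [649.5   7.1  31. ]
pointer 0.8 [265.6 229.6] [462.  180.1  39. ]
tin 0.88 [397.6 277.2] [ 318.4 -193.1    0. ]
tin 0.69 [465.4 250.3] [ 389.4 -3
[... 437 characters left out ...]
.1, 'joints': array([-1.47843673e+00,  3.12875741e-01,  1.49771273e+00, -9.62522486e-06,
        1.33101402e+00, -2.23411449e-01]), 'dq': array([ 1.65717917e-03, -4.39341943e-04,  7.91508505e-04, -1.47145357e-03,
        3.87344646e-04,  7.19562423e-05]), 'tau': array([ 3.66399094e-03, -4.12166369e+01, -2.59889907e+01, -3.19931371e-05,
        5.35858017e-04, -9.00184034e-06]), 'eef_pos': array([ 163.01852669, -499.04517547,  231.30179676]), 'ee_rot': array([-5.21627098e-06,  9.87561771e-01,  1.57231511e-01, -4.34267970e-06]), 'force': array([0.32105373, 0.40164506, 0.15173393]), 'wrist_torque': array([0.02140335, 0.03010978, 0.00646393]), 'grip_force': 0.0, 'grip_width': 1.0014265555712294}
```

View pics/top0.png

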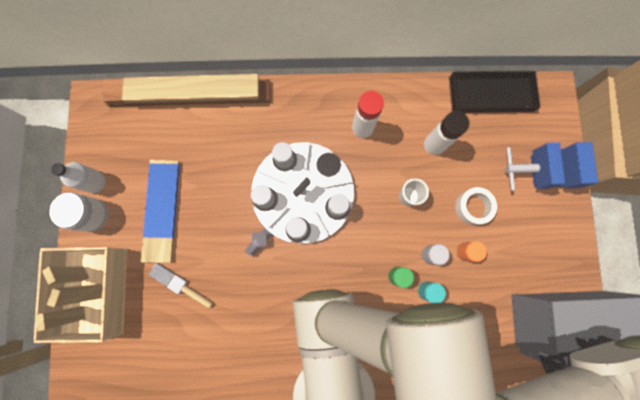

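View pics/scene0.png

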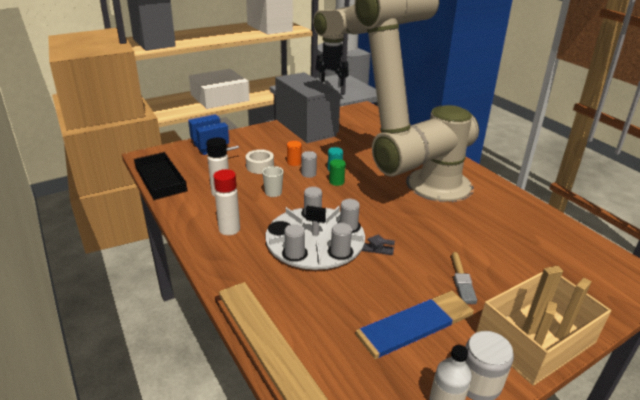

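>>> send_rows(
  targets=[
    [-1, 0.047, -0.0345, -0.017, 0, 0, 0],
    [-1, 0.047, -0.0345, -0.017, 0, 0, 0],
    [-1, 0.047, -0.0345, -0.017, 0, 0, 0],
    [-1, 0.047, -0.0345, -0.017, 0, 0, 0],
    [-1, 0.047, -0.0345, -0.017, 0, 0, 0],
    [-1, 0.047, -0.0345, -0.017, 0, 0, 0],
    [-1, 0.047, -0.0345, -0.017, 0, 0, 0],
    [-1, 0.047, -0.0345, -0.017, 0, 0, 0],
    [-1, 0.047, -0.0345, -0.017, 0, 0, 0],
    [-1, 0.047, -0.0345, -0.017, 0, 0, 0],
  ],
)

```text
time_s: 2.35
eef_pos: [503.4, -23.3, 402.0]
ee_rot: [0.0, 0.988, 0.157, 0.0]
force: [0.8, -0.7, 0.4]
grip_width: 1.004
grip_force: 0.0
```

Run:
```python
from h import *
p=ctrl.capture("wrist");save(p,"w1");c,d=ray(p,(320,200));print(c.round(),d.round(2))
s=ctrl.sense();print(s["time_s"],s["eef_pos"],s["joints"],s["ee_rot"])
for q,z in(("carousel_base",0),("grip",104),("bay",31),("pointer",39),("tin",0)): pt(q,p,z,5)
```

```text
[568.  -2. 545.] [-0.27 -0.09 -0.96]
2.4 [505.89542916 -18.53515618 403.32539799] [-0.26985138  0.21432936  1.18733696  0.00278556  1.73685077  0.98074622] [-6.07293490e-04  9.87172286e-01  1.59645318e-01  1.97023009e-03]
carousel_base 0.71 [276.2  91.4] [572.3  75.8   0. ]
grip 0.89 [266.5  91.2] [567.7  73.6 104. ]
bay 0.97 [336.4  57.6] [649.3  -4.3  31. ]
bay 0.74 [530.2  86. ] [ 704.6 -311.1   31. ]
pointer 0.63 [278.   94.9] [567.9  66.   39. ]
pointer 0.56 [197. 142.] [455.2 172.5  39. ]
tin 0.87 [432.2 249. ] [ 384.7 -296.2    0. ]
tin 0.67 [479.3 265.8] [ 380.2 -399.9    0. ]
tin 0.64 [400.  292.9] [ 273.4 -273.4    0. ]
tin 0.63 [370.3 262.2] [ 319.9 -190.8    0. ]
```

View pics/w1.png

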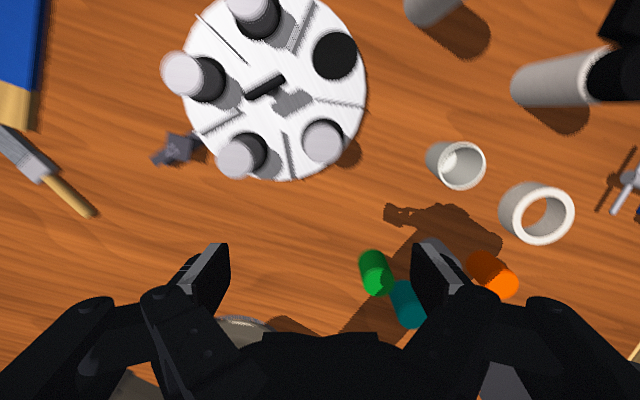

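>>> send_rows(
  targets=[
    [-1, 0.049, -0.029, 0, 0, 0, 0],
    [-1, 0.049, -0.029, 0, 0, 0, 0],
    [-1, 0, 0, 0, 0, 0, 0.167],
    [-1, 0, 0, 0, 0, 0, 0.167],
    [-1, 0, 0, 0, 0, 0, 0.167],
    [-1, 0, 0, 0, 0, 0, 0.167],
    [-1, 0, 0, 0, 0, 0, 0.167],
    [-1, 0, 0, 0, 0, 0, 0.167],
    [-1, 0, 0, 0, 0, 0, 0],
    [-1, 0, 0, 0, 0, 0, 0],
  ],
)

```text
time_s: 3.9
eef_pos: [577.7, 59.7, 401.3]
ee_rot: [0.0, 0.942, -0.335, -0.0]
force: [-0.1, 0.3, -0.5]
grip_width: 1.0
grip_force: 0.0
```

Run:
```python
from h import *
p=ctrl.capture("wrist");save(p,"w2");c,d=ray(p,(320,200));print(c.round(),d.round(2))
s=ctrl.sense();print(s["time_s"],s["eef_pos"],s["joints"],s["ee_rot"])
for q,z in(("carousel_base",0),("grip",104),("bay",31),("pointer",39)): pt(q,p,z,2)
```

```text
[631.  16. 544.] [-0.23  0.18 -0.96]
3.95 [577.68402875  59.87534649 401.32929838] [-9.83271286e-02  4.05191171e-01  9.37321839e-01 -1.34215872e-05
  1.79911670e+00  2.15692287e+00] [ 1.08174894e-05  9.42009197e-01 -3.35587056e-01 -1.64010462e-05]
carousel_base 0.84 [313.5 157.5] [572.   77.1   0. ]
grip 0.71 [314.7 166.2] [572.2  72.1 104. ]
bay 0.67 [320.4  91.3] [650.6  -2.8  31. ]
pointer 0.64 [311.5 245.6] [454.4 177.9  39. ]
```

View pics/w2.png

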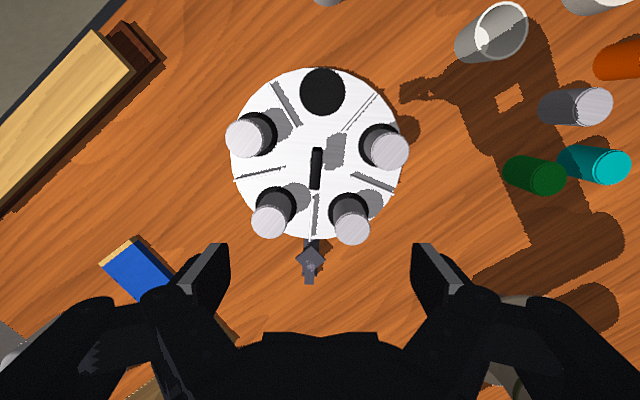

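```bash
cat >> h.py <<'E'
def white(p,c,z=28,r=148):
    # fit disc centre/radius: project disc rim, refine from white-blob hull points
    g=p["img"].astype(int); m=((g.min(2)>170)&(g.max(2)-g.min(2)<25)).astype(np.uint8)
    n,l,st,ce=cv2.connectedComponentsWithStats(m)
    i=1+np.argmax(st[1:,4]); ys,xs=np.where(l==i)
    h=cv2.convexHull(np.c_[xs,ys].astype(np.int32))[:,0]
    return np.array([atz(p,q,z)[:2] for q in h])
def pad(p,seed):
    g=p["img"].astype(int); m=(g.max(2)<45).astype(np.uint8)
    n,l,st,ce=cv2.connectedComponentsWithStats(m,connectivity=4)
    i=l[int(seed[1]),int(seed[0])]; return st[i],ce[i]
def circ(P):
    from scipy.optimize import least_squares
    f=lambda v:np.hypot(P[:,0]-v[0],P[:,1]-v[1])-v[2]
    return least_squares(f,[*P.mean(0),148],loss="soft_l1").x
E
python3 - <<'E'
from h import *
p=ctrl.capture("wrist")
P=white(p,None);c=circ(P);print("disc",c, np.abs(np.hypot(*(P-c[:2]).T)-c[2]).mean())
st,ce=pad(p,(323,91));b=atz(p,ce,31);print("pad",st,ce,b)
for q in[(293,255)]: pass
cv2.imwrite("pics/w2c.png",cv2.resize(cv2.cvtColor(p["img"][60:290,220:410],cv2.COLOR_RGB2BGR),None,fx=2.6,fy=2.6,interpolation=cv2.INTER_CUBIC))
s=c[:2]-b[:2]; 
for z,q in((104,(317,150)),):
    st,ce=pad(p,(317,165));print("bar",st,ce,atz(p,ce,104))
print("bay az",np.degrees(np.arctan2(-s[1],-s[0])))
for q in ((313,239),(314,239),(315,240)):
    t=atz(p,q,39)[:2]-c[:2];print("tip",q,np.hypot(*t),np.degrees(np.arctan2(t[1],t[0])))
E
```

```text
disc [558.81143717  83.46573469 160.05430969] 2.295701532278464
pad [ 300   68   45   48 1664] [322.28725962  91.31189904] [648.72144423  -4.57093921  31.        ]
bar [310 147  13  42 388] [316.29639175 168.14690722] [568.62935215  72.8366878  104.        ]
bay az -44.39684113343321
tip (313, 239) 128.02072186555543 138.48910545749456
tip (314, 239) 127.9637367080617 139.29749891929478
tip (315, 240) 129.89117711330223 140.11233589113652
```

View pics/w2c.png

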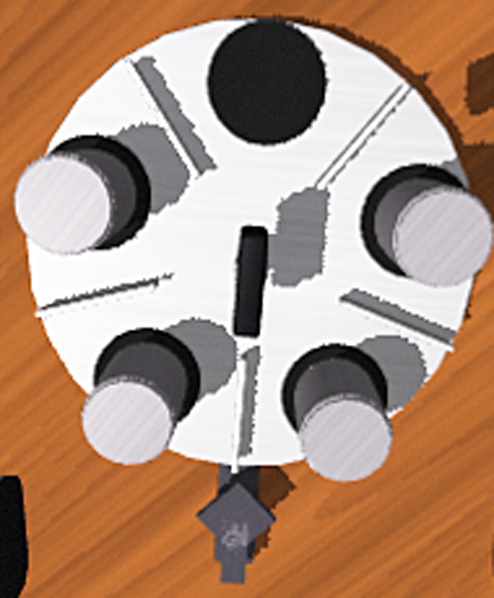

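```bash
cat >> h.py <<'E'
from scipy.optimize import least_squares
def rim(p,c,z=28,r=148,rng=14):
    g=p["img"].astype(int); out=[];az=[]
    for a in np.radians(np.arange(0,360,3)):
        e=np.array([np.cos(a),np.sin(a)]); rr=np.arange(r-rng,r+rng,.5)
        px=np.array([proj(p,[*(c+e*k),z]) for k in rr]); i=np.round(px).astype(int)
        if (i<0).any() or (i[:,0]>639).any() or (i[:,1]>399).any(): continue
        v=g[i[:,1],i[:,0]]; w=v.min(1)>150
        wood=(v[:,0]-v[:,2]>25)
        if w[:10].all() and not w[-10:].any():
            k=np.where(~w)[0][0]
            if wood[k+3:k+10].mean()>.7: out.append(c+e*rr[k]);az.append(round(np.degrees(a)))
    return np.array(out),az
def fixfit(P,r=148): return least_squares(lambda v:np.hypot(*(P-v).T)-r,P.mean(0),loss="soft_l1").x
E
python3 - <<'E'
from h import *
p=ctrl.capture("wrist")
c=np.array([569,72.])
for _ in range(4):
    P,az=rim(p,c);c=fixfit(P)
print("disc",c,len(P),az,(np.hypot(*(P-c).T)-148).round(1), "free",circ(P))
az=lambda v:np.degrees(np.arctan2(v[1],v[0]))
f=lambda x,y:(220+x/2.6,60+y/2.6)
b=atz(p,(322.3,91.3),31)[:2]-c;t=atz(p,f(238,478),39)[:2]-c
print("bay",np.hypot(*b),az(b),"tip",np.hypot(*t),az(t))
b1=atz(p,f(257,230),122)[:2];b2=atz(p,f(248,326),122)[:2];print("bar",b1,b2,az(b1-b2),(b1+b2)/2)
t2=atz(p,f(232,580),30)[:2];print("arrow",az(t2-c-t))
E
```

```text
disc [569.29023638  72.92385255] 67 [0, 3, 6, 9, 12, 27, 30, 39, 42, 45, 48, 51, 54, 57, 60, 66, 69, 72, 75, 78, 81, 84, 117, 120, 123, 126, 129, 144, 147, 150, 153, 156, 201, 204, 213, 216, 219, 222, 225, 228, 231, 240, 243, 246, 258, 261, 264, 267, 270, 273, 276, 279, 282, 285, 288, 291, 294, 297, 300, 330, 333, 336, 339, 342, 345, 354, 357] [-0.9 -0.9 -0.4 -0.4 -0.9  5.6  8.6  8.6  4.6  0.6 -0.9 -0.4 -1.4  0.1
 -0.4 -0.9  0.  -0.5 -0.5  0.  -1.5 -0.5 -0.5 -1.5 -0.  -0.  -1.  -1.
 -0.1 -1.1 -1.6  2.4 -0.6 -1.1 -0.6 -1.6 -1.1 -0.6 -0.1  0.4  6.4  8.4
  5.9  1.9 -0.5 -0.5 -0.  -0.5 -0.5 -0.  -0.  -1.5 -0.5 -0.5 -0.5  0.
 -0.5 -1.  -1.   0.6 -0.9 -0.9  0.1 -0.4 -0.4  0.1  0.6] free [569.41793057  72.87214919 147.64578712]
bay 110.96265557482832 -44.287091975429135 tip 152.54090368200914 137.23029092730243
bar [590.33519646  50.22294666] [552.62566433  87.53373132] -44.69546473110792 [571.4804304   68.87833899]
arrow 137.2239515664083
```

>>> send_rows(
  targets=[
    [-1, 0, 0, 0, 0, 0, -0.1795],
    [-1, 0, 0, 0, 0, 0, -0.1795],
    [-1, 0, 0, 0, 0, 0, -0.1795],
    [-1, 0, 0, 0, 0, 0, -0.1795],
    [-1, 0, 0, 0, 0, 0, -0.1795],
    [-1, 0, 0, 0, 0, 0, -0.1795],
    [-1, 0, 0, 0, 0, 0, -0.1795],
    [-1, 0, 0, 0, 0, 0, -0.1795],
    [-1, 0, 0, 0, 0, 0, -0.1795],
    [-1, 0, 0, 0, 0, 0, -0.1795],
  ],
)

```text
time_s: 5.5
eef_pos: [577.8, 60.5, 401.3]
ee_rot: [-0.0, 0.849, 0.529, 0.0]
force: [-0.2, -1.0, 0.3]
grip_width: 1.001
grip_force: 0.0
```

>>> send_rows(
  targets=[
    [-1, 0, 0, 0, 0, 0, -0.1795],
    [-1, 0, 0, 0, 0, 0, -0.1795],
    [-1, 0, 0, 0, 0, 0, -0.1795],
    [-1, 0, 0, 0, 0, 0, -0.1795],
    [-1, 0, 0, 0, 0, 0, -0.1795],
    [-1, 0, 0, 0, 0, 0, -0.1795],
    [-1, 0, 0, 0, 0, 0, -0.1795],
    [-1, 0.023, 0, 0.04, 0, 0, 0],
    [-1, 0.022, 0, 0.04, 0, 0, 0],
    [-1, 0, 0, 0, 0, 0, 0],
  ],
)

```text
time_s: 6.75
eef_pos: [544.1, 92.7, 319.1]
ee_rot: [-0.003, 0.378, 0.926, -0.001]
force: [0.4, -0.2, 1.2]
grip_width: 1.003
grip_force: 0.0
```

Run:
```python
from h import *
p=ctrl.capture("wrist");p=ctrl.capture("wrist");save(p,"w3")
s=ctrl.sense();print(s["time_s"],s["eef_pos"],s["joints"],s["ee_rot"])
for q,z in(("carousel_base",0),("grip",104),("bay",31),("pointer",39)): pt(q,p,z,2)
c=np.array([569,73.])
for _ in range(4):
    P,a=rim(p,c);r=np.hypot(*(P-c).T)-148;c=fixfit(P[abs(r)<4] if _ else P)
az=lambda v:np.degrees(np.arctan2(v[1],v[0]))
print(c,len(P),circ(P))
o=ctrl.landmark_of("bay",p)[0]["point"];st,ce=pad(p,o);b=atz(p,ce,31)[:2]-c;print(st,ce,np.hypot(*b),az(b))
t=atz(p,ctrl.landmark_of("pointer",p)[0]["point"],39)[:2]-c;print(np.hypot(*t),az(t))
u,v=proj(p,[569-.734*195,73+.68*195,39]).astype(int);print(u,v)
x0,y0=max(u-60,0),max(v-50,0);cv2.imwrite("pics/w3c.png",cv2.resize(cv2.cvtColor(p["img"][y0:y0+100,x0:x0+120],cv2.COLOR_RGB2BGR),None,fx=5,fy=5,interpolation=cv2.INTER_CUBIC));print(x0,y0)
```

```text
6.85 [546.46973677  91.69220551 322.96166226] [-4.51305559e-02  3.33083444e-01  1.23473639e+00 -1.84271661e-04
  1.57118696e+00 -8.39938666e-01] [1.24865000e-03 3.78332210e-01 9.25668979e-01 3.47890827e-04]
carousel_base 0.65 [323.2 172.9] [568.7  75.1   0. ]
grip 0.8 [321.3 192.7] [568.7  70.5 104. ]
bay 0.58 [322.5 247.4] [648.2  -4.2  31. ]
pointer 0.59 [320.1  63.4] [456.1 178.7  39. ]
pointer 0.19 [323.7 193.2] [584.8  60.   39. ]
[570.03260583  73.13930743] 67 [570.09972739  73.15216545 147.87162644]
[ 300  226   47   43 1546] [322.91720569 246.79301423] 108.96554789903557 -44.349182224158824
155.29056452854832 137.1867584777689
318 28
258 0
```

View pics/w3.png

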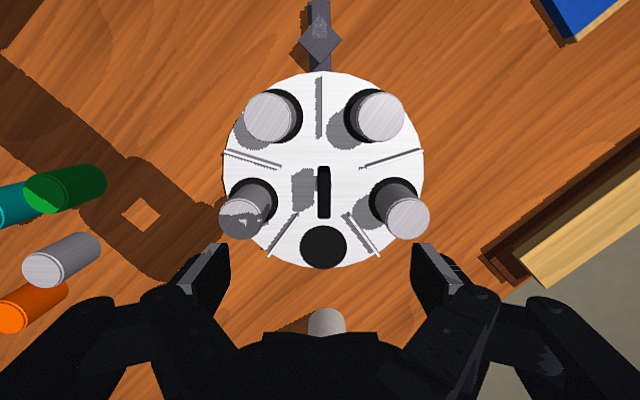

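View pics/w3c.png

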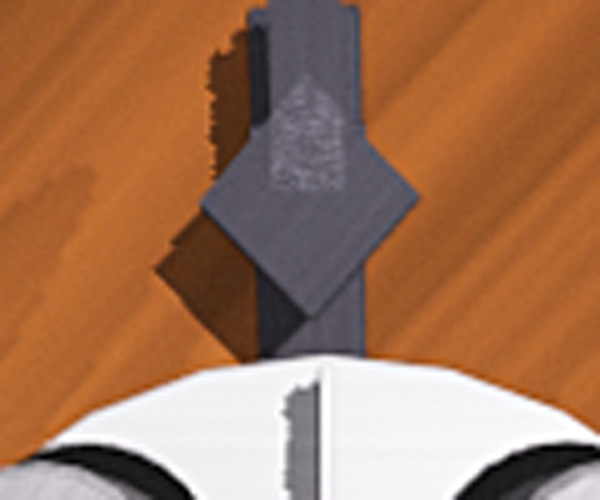

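>>> send_rows(
  targets=[
    [-1, -0.015, 0.0019, 0.03, 0, 0, 0],
    [-1, -0.015, 0.0018, 0.03, 0, 0, 0],
    [-1, 0, 0, 0.05, 0, 0, 0],
    [-1, 0, 0, 0.05, 0, 0, 0],
    [-1, 0, 0, 0.046, 0, 0, 0],
    [-1, 0, 0, 0.03, 0, 0, 0],
    [-1, 0, 0, 0, 0, 0, 0],
    [-1, 0, 0, 0, 0, 0, 0],
    [0, 0, 0, 0, 0, 0, 0],
    [0.3, 0, 0, 0, 0, 0, 0],
  ],
  squeeze=60,
)

```text
time_s: 8.4
eef_pos: [570.1, 73.6, 86.3]
ee_rot: [0.001, 0.378, 0.926, 0.0]
force: [-0.2, -0.1, 0.7]
grip_width: 0.605
grip_force: 0.0
```

>>> send_rows(
  targets=[
    [1, 0, 0, 0, 0, 0, 0],
    [1, 0, 0, 0, 0, 0, 0],
    [1, 0, 0, 0, 0, 0, 0],
    [1, 0, 0, 0, 0, 0, 0],
    [1, 0, 0, 0, 0, 0, 0],
    [1, 0, 0, 0, 0, 0, 0],
    [1, 0, 0, 0, 0, 0, 0.03],
    [1, 0, 0, 0, 0, 0, 0.06],
    [1, 0, 0, 0, 0, 0, 0.09],
    [1, 0, 0, 0, 0, 0, 0.12],
  ],
)

```text
time_s: 9.65
eef_pos: [570.1, 73.9, 85.7]
ee_rot: [0.0, 0.514, 0.858, 0.0]
force: [2.3, 3.6, 2.0]
grip_width: 0.182
grip_force: 60.9
```

Run:
```python
from h import *
s=ctrl.sense();print(s["time_s"],s["eef_pos"],s["joints"],s["ee_rot"],s["force"],s["wrist_torque"],s["grip_width"],s["grip_force"])
```

```text
9.65 [570.07235017  73.9202957   85.66899957] [-7.49471755e-02  5.68411080e-01  1.51889606e+00  4.42236096e-04
  1.05313022e+00 -5.66616322e-01] [4.30285324e-04 5.13855312e-01 8.57876650e-01 4.30665058e-04] [2.31165456 3.64660349 1.96522099] [ 0.43487539 -0.15078648  0.25303748] 0.18162386637618316 60.933271050453186
```

>>> send_rows(
  targets=[
    [1, 0, 0, 0, 0, 0, 0.135],
    [1, 0, 0, 0, 0, 0, 0.135],
    [1, 0, 0, 0, 0, 0, 0.135],
    [1, 0, 0, 0, 0, 0, 0.135],
    [1, 0, 0, 0, 0, 0, 0.135],
    [1, 0, 0, 0, 0, 0, 0.135],
    [1, 0, 0, 0, 0, 0, 0.135],
    [1, 0, 0, 0, 0, 0, 0.135],
    [1, 0, 0, 0, 0, 0, 0.135],
    [1, 0, 0, 0, 0, 0, 0.135],
  ],
)

```text
time_s: 10.9
eef_pos: [569.4, 74.1, 85.7]
ee_rot: [-0.0, 0.937, 0.348, -0.0]
force: [-2.0, 3.5, 4.4]
grip_width: 0.181
grip_force: 61.2
```

>>> send_rows(
  targets=[
    [1, 0, 0, 0, 0, 0, 0.135],
    [1, 0, 0, 0, 0, 0, 0.135],
    [1, 0, 0, 0, 0, 0, 0.135],
    [1, 0, 0, 0, 0, 0, 0.135],
    [1, 0, 0, 0, 0, 0, 0.135],
    [1, 0, 0, 0, 0, 0, 0.135],
    [1, 0, 0, 0, 0, 0, 0.135],
    [1, 0, 0, 0, 0, 0, 0.135],
    [1, 0, 0, 0, 0, 0, 0.135],
    [1, 0, 0, 0, 0, 0, 0.1],
  ],
)

```text
time_s: 12.15
eef_pos: [569.4, 74.7, 85.6]
ee_rot: [-0.001, 0.955, -0.297, -0.0]
force: [-1.1, 6.8, 4.2]
grip_width: 0.18
grip_force: 61.2
```

>>> send_rows(
  targets=[
    [1, 0, 0, 0, 0, 0, 0.08],
    [1, 0, 0, 0, 0, 0, 0.05],
    [1, 0, 0, 0, 0, 0, 0.02],
    [1, 0, 0, 0, 0, 0, 0],
    [1, 0, 0, 0, 0, 0, 0],
    [0.3, 0, 0, 0, 0, 0, 0],
    [-1, 0, 0, 0, 0, 0, 0],
    [-1, 0, 0, 0, 0, 0, 0],
    [-1, 0, 0, 0, 0, 0, 0],
    [-1, 0, 0, 0, 0, 0, 0],
  ],
)

```text
time_s: 13.4
eef_pos: [569.7, 73.5, 85.3]
ee_rot: [0.0, 0.931, -0.366, -0.0]
force: [0.4, -0.6, -0.1]
grip_width: 1.0
grip_force: 0.0
```

Run:
```python
from h import *
s=ctrl.sense();q=s["ee_rot"];print(s["time_s"],s["eef_pos"],s["joints"],2*np.degrees(np.arctan2(q[2],q[1])),s["force"],s["grip_width"])
```

```text
13.4 [569.69043225  73.48328663  85.26992443] [-7.55712280e-02  5.68726680e-01  1.51957444e+00 -6.85372070e-05
  1.05334386e+00  2.24504273e+00] -42.959443121011425 [ 0.35170594 -0.6498783  -0.11882678] 0.9999186101439377
```

>>> send_rows(
  targets=[
    [-1, 0, 0, -0.03, 0, 0, 0],
    [-1, 0, 0, -0.055, 0, 0, 0],
    [-1, 0, 0, -0.055, 0, 0, 0],
    [-1, 0, 0, -0.055, 0, 0, 0],
    [-1, 0.02, 0, -0.045, 0, 0, 0],
    [-1, 0.02, 0, -0.02, 0, 0, 0],
    [-1, 0, 0, 0, 0, 0, 0],
    [-1, 0, 0, 0, 0, 0, 0],
    [-1, 0, 0, 0, 0, 0, 0],
    [-1, 0, 0, 0, 0, 0, 0],
  ],
)

```text
time_s: 14.65
eef_pos: [598.6, 46.7, 344.9]
ee_rot: [0.0, 0.931, -0.366, -0.0]
force: [0.4, -0.5, -0.3]
grip_width: 0.996
grip_force: 0.0
```

Run:
```python
from h import *
p=ctrl.capture("wrist");save(p,"w4")
s=ctrl.sense();print(s["time_s"],s["eef_pos"],s["joints"])
c=np.array([569.5,73.])
for _ in range(4):
    P,a=rim(p,c);r=np.hypot(*(P-c).T)-148;c=fixfit(P[abs(r)<4])
az=lambda v:np.degrees(np.arctan2(v[1],v[0]))
print(c,len(P))
for q in ctrl.landmark_of("bay",p)[:2]:
    o=q["point"];st,ce=pad(p,o);b=atz(p,ce,31)[:2]-c;print(o,st,ce,np.hypot(*b),az(b))
for q in ctrl.landmark_of("pointer",p)[:2]:
    t=atz(p,q["point"],39)[:2]-c;print(q["score"],q["point"],np.hypot(*t),az(t))
pt("tin",p,0,4)
```

```text
14.7 [598.71797071  46.61599768 345.02682542] [-1.17199534e-01  4.47434648e-01  1.01721875e+00  2.02904004e-05
  1.67743570e+00  2.20293683e+00]
[569.35240569  73.0012387 ] 57
[321.4, 250.4] [ 298  226   44   55 1529] [319.65794637 247.88423806] 112.24868897565788 137.32658366310477
0.92 [319.2, 274.3] 156.31344634896706 136.97253254865913
0.59 [317.7, 193.0] 16.349035264574308 128.20127938087066
tin 0.82 [581.3 102.9] [ 381.6 -298.7    0. ]
tin 0.78 [601.4 161.2] [ 279.8 -276.3    0. ]
tin 0.71 [544.  176.6] [ 319.7 -196.4    0. ]
```

View pics/w4.png

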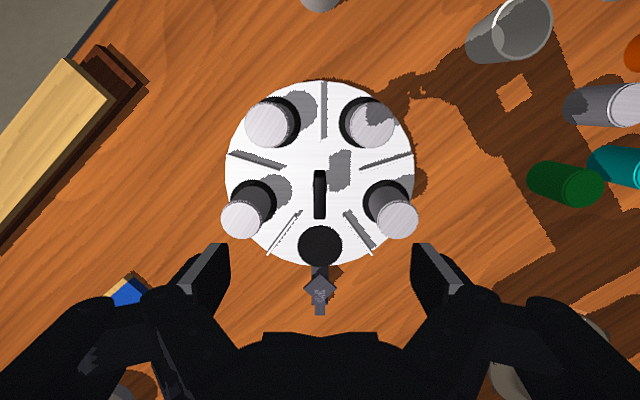

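>>> send_rows(
  targets=[
    [-1, 0.0064, 0.0567, 0.0207, 0, 0, 0],
    [-1, 0.0064, 0.0567, 0.0207, 0, 0, 0],
    [-1, 0.0064, 0.0567, 0.0207, 0, 0, 0],
    [-1, 0.0064, 0.0567, 0.0207, 0, 0, 0],
    [-1, 0.0064, 0.0567, 0.0207, 0, 0, 0],
    [-1, 0.0064, 0.0567, 0.0207, 0, 0, 0],
    [-1, 0.0064, 0.0567, 0.0207, 0, 0, 0],
    [-1, 0, 0, 0, 0, 0, 0],
    [-1, 0, 0, 0, 0, 0, 0],
    [-1, 0, 0, 0, 0, 0, 0],
  ],
)

```text
time_s: 16.1
eef_pos: [362.1, -274.0, 200.9]
ee_rot: [0.0, 0.931, -0.365, 0.0]
force: [0.6, 0.3, 1.2]
grip_width: 1.004
grip_force: 0.0
```

Run:
```python
from h import *
p=ctrl.capture("wrist");save(p,"w5")
s=ctrl.sense();e=s["eef_pos"];q=s["ee_rot"];print(s["time_s"],e,2*np.degrees(np.arctan2(q[2],q[1])))
pt("tin",p,0,4)
print("expected top px",proj(p,[384,-296,80]))
# top-face: bright grey blob circle at z=80
g=p["img"].astype(int);m=((g.min(2)>120)&(g.max(2)-g.min(2)<30)).astype(np.uint8)
n,l,st,ce=cv2.connectedComponentsWithStats(m)
for i in range(1,n):
    if st[i,4]>800: print(st[i],ce[i].round(1),atz(p,ce[i],80).round(1))
```

```text
16.15 [ 362.04814459 -273.96006865  200.81416143] -42.84409893635031
tin 0.98 [325.4 146.9] [ 377.5 -298.5    0. ]
tin 0.91 [387.9  76.6] [ 387.  -397.2    0. ]
tin 0.83 [368.5 220.5] [ 277.  -276.8    0. ]
tin 0.83 [291.3 238.4] [ 323.7 -192.1    0. ]
expected top px [320.0366577  154.35301447]
[  70    0   95   94 2301] [128.3  42.5] [ 550.9 -245.2   80. ]
[ 292  126   62   63 2320] [317.3 160.4] [ 381.7 -290.6   80. ]
[   0  144  103  142 6410] [ 44.2 226.4] [507.6 -64.5  80. ]
[  0 305  37  53 925] [ 11.5 331.1] [464.7  55.8  80. ]
```

View pics/w5.png

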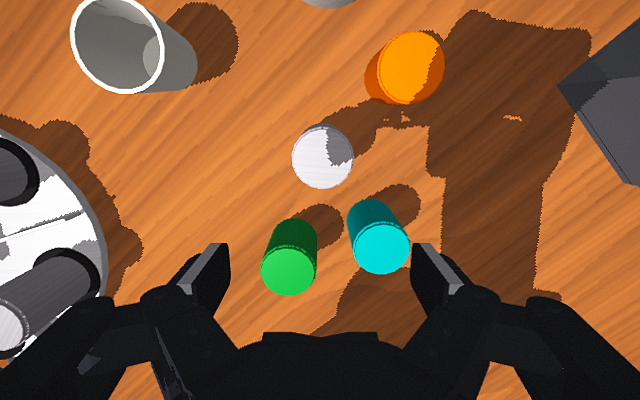

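>>> send_rows(
  targets=[
    [-1, 0.0142, 0.0022, 0.02, 0, 0, 0],
    [-1, 0.0142, 0.0021, 0.02, 0, 0, 0],
    [-1, 0, 0, 0.045, 0, 0, 0],
    [-1, 0, 0, 0.045, 0, 0, 0],
    [-1, 0, 0, 0.03, 0, 0, 0],
    [-1, 0, 0, 0.011, 0, 0, 0],
    [-1, 0, 0, 0, 0, 0, 0],
    [-1, 0, 0, 0, 0, 0, 0],
    [-0.5, 0, 0, 0, 0, 0, 0],
    [-0.3, 0, 0, 0, 0, 0, 0],
  ],
  squeeze=40,
)

```text
time_s: 17.45
eef_pos: [379.5, -297.3, 30.0]
ee_rot: [0.0, 0.931, -0.366, 0.001]
force: [2.6, 3.0, 6.1]
grip_width: 0.65
grip_force: 4.8
```

>>> send_rows(
  targets=[
    [0, 0, 0, 0, 0, 0, 0],
    [1, 0, 0, 0, 0, 0, 0],
    [1, 0, 0, 0, 0, 0, 0],
    [1, 0, 0, 0, 0, 0, 0],
    [1, 0, 0, 0, 0, 0, 0],
    [1, 0, 0, 0, 0, 0, 0],
    [1, 0, 0, 0, 0, 0, 0],
    [1, 0, 0, 0, 0, 0, 0],
    [1, 0, 0, 0, 0, 0, 0],
    [1, 0, 0, 0, 0, 0, 0],
  ],
)

```text
time_s: 18.7
eef_pos: [379.5, -297.3, 30.2]
ee_rot: [0.0, 0.931, -0.366, 0.001]
force: [0.6, 4.0, 8.3]
grip_width: 0.645
grip_force: 41.8
```

Run:
```python
from h import *
s=ctrl.sense();q=s["ee_rot"];print(s["time_s"],s["eef_pos"],2*np.degrees(np.arctan2(q[2],q[1])),s["force"],s["grip_width"],s["grip_force"])
p=ctrl.capture("wrist");save(p,"w6");pt("tin",p,0,5)
```

```text
18.7 [ 379.49342154 -297.27559878   30.21563307] -42.96181280002503 [0.60277832 3.96578848 8.34637509] 0.6451061565991688 41.75416946411133
tin 0.93 [323.  227.7] [ 376.9 -298.7    0. ]
tin 0.57 [448.1 104. ] [ 383.5 -398.     0. ]
```

View pics/w6.png

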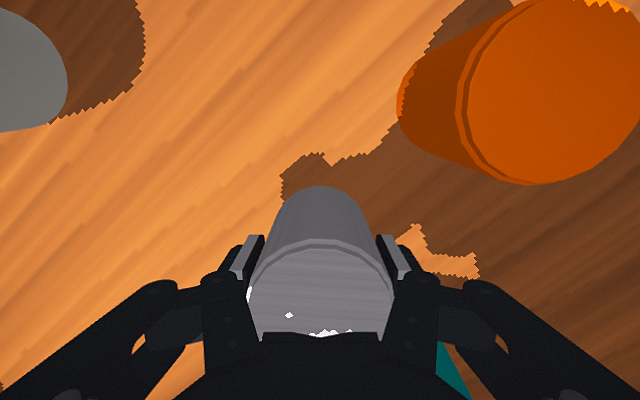

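>>> send_rows(
  targets=[
    [1, 0, 0, -0.01, 0, 0, 0],
    [1, 0, 0, -0.02, 0, 0, 0],
    [1, 0, 0, -0.04, 0, 0, 0],
    [1, 0, 0, -0.045, 0, 0, 0],
    [1, 0, 0, -0.035, 0, 0, 0],
    [1, -0.0112, -0.02, -0.01, 0, 0, 0],
    [1, -0.0223, -0.04, 0, 0, 0, 0],
    [1, -0.0223, -0.04, 0, 0, 0, 0],
    [1, -0.0223, -0.04, 0, 0, 0, 0],
    [1, -0.0223, -0.04, 0, 0, 0, 0],
  ],
)

```text
time_s: 20.05
eef_pos: [428.2, -95.6, 189.7]
ee_rot: [0.0, 0.931, -0.366, 0.0]
force: [1.3, -0.8, -2.3]
grip_width: 0.645
grip_force: 43.5
```

>>> send_rows(
  targets=[
    [1, -0.0223, -0.04, 0, 0, 0, 0],
    [1, -0.0223, -0.04, 0, 0, 0, 0],
    [1, -0.0223, -0.04, 0, 0, 0, 0],
    [1, -0.0223, -0.04, 0, 0, 0, 0],
    [1, -0.0167, -0.03, 0, 0, 0, 0],
    [1, -0.0112, -0.02, 0, 0, 0, 0],
    [1, -0.0056, -0.01, 0, 0, 0, 0],
    [1, 0, 0, 0, 0, 0, 0],
    [1, 0, 0, 0, 0, 0, 0],
    [1, 0, 0, 0, 0, 0, 0],
  ],
)

```text
time_s: 21.3
eef_pos: [488.4, 146.9, 189.5]
ee_rot: [0.0, 0.93, -0.367, 0.0]
force: [-0.9, 0.5, -3.2]
grip_width: 0.645
grip_force: 43.5
```

Run:
```python
from h import *
s=ctrl.sense();e=s["eef_pos"];q=s["ee_rot"];psi=np.arctan2(q[2],q[1])*2;print(s["time_s"],e,np.degrees(psi),s["force"],s["grip_width"],s["grip_force"])
x=np.array([np.cos(psi),np.sin(psi)]);y=np.array([np.sin(psi),-np.cos(psi)])
p=ctrl.capture("wrist");save(p,"w7")
zt=e[2]+50
for o in ctrl.landmark_of("tin",p)[:3]:
    w=atz(p,o["point"],e[2]-30)[:2]-e[:2];print("held",o["score"],o["point"],w@x,w@y)
# top rim far edge at col 320
print("pred far edge of top, near base edge", proj(p,[*(e[:2]+28*x),zt]),proj(p,[*(e[:2]+28*x),e[2]-30]))
c=np.array([569.5,73.])
for _ in range(4):
    P,a=rim(p,c)
    if len(P)<10: break
    r=np.hypot(*(P-c).T)-148;c=fixfit(P[abs(r)<4])
print(c,len(P));pt("bay",p,31);pt("pointer",p,39)
t=ctrl.capture("top");save(t,"t7");pt("bay",t,31);pt("pointer",t,39);pt("tin",t,e[2]-30,5)
```

```text
21.3 [488.39410523 146.91239522 189.4962813 ] -43.00830345562541 [-0.91431401  0.51144217 -3.24809354] 0.6449900763403228 43.492916375398636
held 0.85 [322.5, 226.6] -0.16274001198657115 2.5762583032070694
pred far edge of top, near base edge [317.32839038 237.42588402] [318.22357679 181.72542649]
[569.94103589  72.50816878] 30
bay 0.79 [316.2 180.7] [489.1 149.8  31. ]
pointer 0.88 [265.7 233.6] [450.8 179.8  39. ]
tin 0.73 [424.9 289.5] [ 295.1 -226.1  159.5]
tin 0.73 [161.3 210.4] [507.5 428.  159.5]
tin 0.6 [396. 276.] [ 329.9 -156.4  159.5]
tin 0.59 [464.6 251.6] [ 384.6 -332.4  159.5]
tin 0.54 [269.3 216.4] [485.6 154.8 159.5]
```

View pics/w7.png

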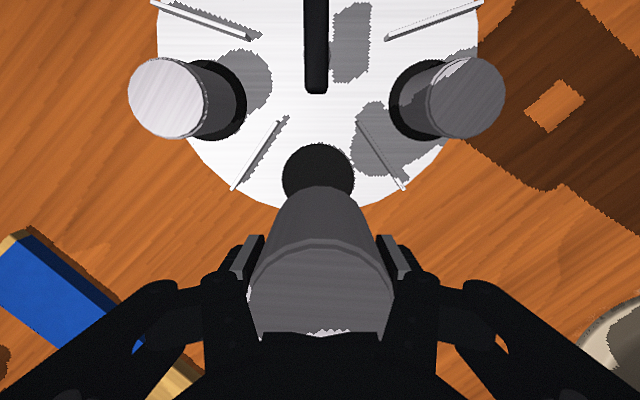

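>>> send_rows(
  targets=[
    [1, 0.001, -0.001, 0.03, 0, 0, 0],
    [1, 0, 0, 0.035, 0, 0, 0],
    [1, 0, 0, 0.025, 0, 0, 0],
    [1, 0, 0, 0.012, 0, 0, 0],
    [1, 0, 0, 0.008, 0, 0, 0],
    [1, 0, 0, 0.005, 0, 0, 0],
    [1, 0, 0, 0.004, 0, 0, 0],
    [1, 0, 0, 0.003, 0, 0, 0],
    [1, 0, 0, 0.002, 0, 0, 0],
    [1, 0, 0, 0, 0, 0, 0],
  ],
)

```text
time_s: 22.95
eef_pos: [489.9, 147.6, 65.4]
ee_rot: [0.0, 0.931, -0.366, -0.0]
force: [-0.4, 0.0, -3.1]
grip_width: 0.644
grip_force: 43.5
```

Run:
```python
from h import *
s=ctrl.sense();print(s["eef_pos"],s["force"])
```

```text
[489.85080701 147.62832847  65.40468082] [-0.4062959   0.012298   -3.06613521]
```

>>> send_rows(
  targets=[
    [1, 0, 0, 0.001, 0, 0, 0],
    [1, 0, 0, 0.001, 0, 0, 0],
    [1, 0, 0, 0.0008, 0, 0, 0],
    [1, 0, 0, 0.0005, 0, 0, 0],
    [1, 0, 0, 0.0005, 0, 0, 0],
    [1, 0, 0, 0, 0, 0, 0],
    [1, 0, 0, 0, 0, 0, 0],
    [1, 0, 0, 0, 0, 0, 0],
    [1, 0, 0, 0, 0, 0, 0],
    [1, 0, 0, 0, 0, 0, 0],
  ],
)

```text
time_s: 24.2
eef_pos: [489.8, 147.6, 61.6]
ee_rot: [0.0, 0.931, -0.366, -0.0]
force: [0.2, -0.3, -2.1]
grip_width: 0.644
grip_force: 43.5
```

Slight contact is starting; a touch more.

>>> send_rows(
  targets=[
    [1, 0, 0, 0.0004, 0, 0, 0],
    [1, 0, 0, 0.0002, 0, 0, 0],
    [1, 0, 0, 0.0002, 0, 0, 0],
    [1, 0, 0, 0, 0, 0, 0],
    [1, 0, 0, 0, 0, 0, 0],
    [1, 0, 0, 0, 0, 0, 0],
    [1, 0, 0, 0, 0, 0, 0],
    [1, 0, 0, 0, 0, 0, 0],
    [1, 0, 0, 0, 0, 0, 0],
    [1, 0, 0, 0, 0, 0, 0],
  ],
)

```text
time_s: 25.45
eef_pos: [489.9, 147.7, 61.3]
ee_rot: [-0.0, 0.931, -0.366, 0.0]
force: [-2.1, 0.9, 5.3]
grip_width: 0.643
grip_force: 44.3
```

>>> send_rows(
  targets=[
    [0, 0, 0, 0, 0, 0, 0],
    [-0.25, 0, 0, 0, 0, 0, 0],
    [-0.3, 0, 0, 0, 0, 0, 0],
    [-0.35, 0, 0, 0, 0, 0, 0],
    [-0.4, 0, 0, 0, 0, 0, 0],
    [-0.5, 0, 0, 0, 0, 0, 0],
    [-0.7, 0, 0, 0, 0, 0, 0],
    [-1, 0, 0, 0, 0, 0, 0],
    [-1, 0, 0, 0, 0, 0, 0],
    [-1, 0, 0, 0, 0, 0, 0],
  ],
)

```text
time_s: 26.7
eef_pos: [489.8, 147.6, 60.8]
ee_rot: [0.0, 0.931, -0.366, -0.0]
force: [-0.8, 0.8, -0.3]
grip_width: 1.007
grip_force: 0.0
```

>>> send_rows(
  targets=[
    [-1, 0, 0, -0.01, 0, 0, 0],
    [-1, 0, 0, -0.02, 0, 0, 0],
    [-1, 0, 0, -0.04, 0, 0, 0],
    [-1, 0, 0, -0.05, 0, 0, 0],
    [-1, 0, 0, -0.05, 0, 0, 0],
    [-1, 0.02, 0, -0.05, 0, 0, 0],
    [-1, 0.05, 0, -0.03, 0, 0, 0],
    [-1, 0.02, 0, 0, 0, 0, 0],
    [-1, 0, 0, 0, 0, 0, 0],
    [-1, 0, 0, 0, 0, 0, 0],
  ],
)

```text
time_s: 27.95
eef_pos: [555.0, 86.9, 310.9]
ee_rot: [-0.0, 0.931, -0.366, -0.0]
force: [0.3, -0.1, 0.0]
grip_width: 0.998
grip_force: 0.0
```

Run:
```python
from h import *
p=ctrl.capture("wrist");save(p,"w8")
s=ctrl.sense();print(s["time_s"],s["eef_pos"],s["force"],s["grip_width"])
c=np.array([569.5,73.])
for _ in range(4):
    P,a=rim(p,c);r=np.hypot(*(P-c).T)-148;c=fixfit(P[abs(r)<4])
print(c,len(P))
az=lambda v:np.degrees(np.arctan2(v[1],v[0]))
for q in ctrl.landmark_of("pointer",p)[:2]:
    t=atz(p,q["point"],39)[:2]-c;print(q["score"],q["point"],np.hypot(*t),az(t))
for o in ctrl.landmark_of("tin",p)[:6]:
    t=atz(p,o["point"],31)[:2]-c;print(o["score"],o["point"],np.hypot(*t),az(t))
print(proj(p,[569.5-80.8,73+74.6,111]))
```

```text
28.0 [555.02929391  87.04168026 310.96557549] [-0.3506357  -0.35577914 -0.68441748] 0.9989199617475637
[569.52076744  72.88953345] 58
0.67 [318.9, 249.1] 153.37399476204595 136.8921156404317
0.95 [566.2, 140.4] 338.27048903523115 -131.86597945067712
0.71 [323.9, 219.0] 108.63669428749482 140.7425454876311
0.62 [634.2, 122.3] 423.3519505812112 -128.8840964155994
[319.45931089 243.01450739]
```

View pics/w8.png

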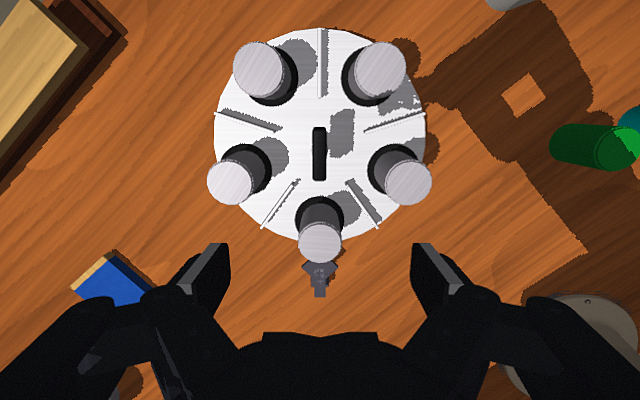

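Run:
```python
from h import *
p=ctrl.capture("wrist");c=np.array([569.5,72.9])
az=lambda v:np.degrees(np.arctan2(v[1],v[0]))
print("tip",az(atz(p,(319.3,251),39)[:2]-c))
a=atz(p,(319.8,130),122)[:2];b=atz(p,(319.3,179),122)[:2];print("bar",az(b-a))
a=atz(p,(322.8,32),50)[:2];b=atz(p,(322.2,95),50)[:2];print("fence",az(c-a),az(b-a))
st,ce=pad(p,(320,150));g=p["img"].astype(int)
for r in range(30,100,10): print(r,g[r,314:332].min(1))
for r in (135,150,165,176): x=np.where(g[r,300:335].max(1)<60)[0]+300;print(r,x.min(),x.max())
```

```text
tip 137.05733486739535
bar 136.51086178596694
fence 135.3573455580545 136.66044217564496
30 [231 232 230 228 236 235 239 134  92 106 111 114 118 112 238 253 243 243]
40 [233 234 235 233 237 236 240 140 106 121 122 119 122 117 100 223 238 232]
50 [139 236 238 233 237 237 239 137 106 118 120 118 119 115  99 225 238 231]
60 [125 124 110 212 246 239 238 140 109 125 124 124 123 115 216 245 239 236]
70 [118 104 239 242 241 239 237 135 107 123 119 119 112 201 244 238 234 234]
80 [240 239 239 239 242 242 232 131 112 123 127 120 115 201 248 242 239 238]
90 [236 235 236 234 243 245 233 130 106 121 119 116 108 185 241 239 236 234]
135 313 326
150 313 326
165 313 325
176 313 325
```

```bash
python3 -c "
from rig import ctrl
print(ctrl.finish_job())"
```

```text
the job is handed in; nothing more can be done
None
```

I turned the carousel clockwise, the shorter way (about 178.5°), and its empty place now lines up with the pointer to within about half a degree. The steel tin stands upright on that place's pad, released after a gentle touchdown, and I handed the job in at about 28 s with nothing else deliberately touched.

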